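Check reading under the draft hood

ROBOT

A 6-joint arm with a two-finger parallel gripper is mounted at the origin on a cart in front of the work surface, level with it; the furniture and walls round the work are solid. World frame = base frame: x ahead of the robot, y to its left, z up, the work surface at z = 0. Lengths are in m, angles in rad, forces in N, time in s.
With the tool pointing down it reaches from about 0.35 to 0.975 m from the base axis. Payload 4.9 kg.
Tool frame: the origin (TCP) lies midway between the tips of the shut fingers; the grasp point (between the pads) lies 19 mm behind it; z points along the fingers, y is the line along which they close (so a half turn about z gives the same grasp; the last joint's range is limited). The gripper opens to 85 mm and grips with 20 to 120 N. Pads are 22 mm wide; open, the fingers measure 114 mm over their backs; the gripper's body (76 mm by 85 mm) begins 54 mm behind the grasp point. The pads swing forward as they close: fully open they stand 13 mm farther back than shut.
Start: joints at [-1.364, 0.053, 1.613, -0, 1.476, -0.119], TCP at [0.2, -0.592, 0.231] pointing down, gripper open.
Joint ranges: [-3.01, 3.01], [-1.01, 2.22], [0.06, 2.58], [-1.02, 4.17], [0.09, 2.62], [-3.14, 3.14]. Speed limits (rad/s): [2.57, 2.57, 3.14, 3.14, 3.14, 3.14].

INTERFACE

Orientations are given as a unit quaternion [w, x, y, z].
In Python, from plant import * gives the robot as it stands.
- The arm moves only by the tool jog_arm, never from a script. Its argument "targets" is a list of rows, each a list of 3 entries, a list of its own where there are three numbers: the shift along the tool's x, y, z in units of 25 mm (1.0 is 25 mm), then the turn, a rotation vector about the tool's x, y, z in units of 8 degrees (1.0 is 8 degrees), then the opening in per cent of the stroke, from 0 (shut) to 100 (fully open). A call has 1 to 8 rows; each row is the pose to reach, as a shift and turn from the pose commanded when the call began, along the tool's axes at that moment; what a row does not reach only later rows make up. A row lasts 1/8 s, in which the tool goes at most 62.5 mm and 10.7 degrees, less where a joint would pass 70% of its speed; a pose out of reach is approached as far as the arm can. A call with a gripper value outside its range is refused whole. The fingers move at their own pace and stop on an object; the grip force is fixed at half the most. Time passes only in rows, so rows that repeat a pose let the fingers close. It gives the time, the measured TCP pose, the force, the opening and the grip force at its end, in the units of the state.
- state(): the state, without advancing time (a new reading comes with each control period).
- grab_frame(name): name is "scene" or "top" or "wrist"; returns (picture, depth): 384x512x3 uint8, red, green, blue; 384x512 float32, m along the optical axis (not along the pixel's ray), 0 where there is no reading.
- camera_params(name): a dict with "fovy" (degrees; the focal length in pixels is half the picture's height over the tangent of half this angle, whatever the lens; pixels are square), "cx", "cy" (the principal point, pixels), "dist" ([k1, k2, p1, p2, k3] as OpenCV has them; the pictures are not rectified), "rvec" (rotation vector, rad) and "tvec" (3), from world to camera coordinates, as OpenCV has them; the wrist camera has in their place "hand_eye" (4x4, takes a point from camera to tool coordinates, whose origin is the TCP and whose axes are the flange's). Camera axes: x right, y down, z forward; pixel columns grow to the right and rows downward; lengths in m; the calibration is good to about 2 mm. A picture is of the moment at which its call begins: read the wrist's pose just before it. camera_params takes no time and is no camera call.
- job_done(): hands the job in; it is judged then, once.
The state is a dict: "time": time; "joint_pos": joint angles; "joint_vel": joint speeds; "joint_efforts": joint torques, N m; "tool_pos": TCP position; "tool_rot": TCP orientation; "contact_force": force on the tool from outside, world axes, zero at the start; "ft_torque": the same for the moment, N m; "gripper_width": opening from 0.0 (shut) to 1.0 (fully open); "grasp_force": force on a finger pad.
Only numpy, scipy, OpenCV 4.12 (cv2) and the standard library are available. Lean on these libraries where they do the work, as an engineer would, in place of code of your own. Each camera call takes 0.05 s, during which the arm holds its last target. There are 200 camera calls.

TASK

Take the check reading on the small balance: set the middle-sized of the three test weights down gently in the middle of the balance's pan, upright, and let go of it. Lower the balance's hinged draft hood fully shut under control, without letting it drop, and only then press the long key on the balance's sloped front panel fully down for a moment and let it come up again. Leave the other two weights, the sample jar and the vial standing where they are.

Things in the scene. Friction and masses are not known exactly. Their poses are not given: they have to be found in the camera images.
- weight_mid_center (a point): Centre (half-way up, 27 mm above its foot) of the middle-sized of three knobbed test weights standing in a row, 90 mm apart in any order, on a black rubber mat 2 mm thick. This one: bare steel, 54 mm tall, straight round body of diameter 38 mm over the lower 34 mm, then a neck and smaller knob; 0.5 kg. Its z axis points up.
- weight_large_center (a point): Centre (33 mm above its foot) of the largest test weight, bare steel, diameter 48 mm, 66 mm tall, on the same mat. Stays where it is.
- weight_small_center (a point): Centre (20 mm above its foot) of the smallest test weight, brass, diameter 28 mm, 40 mm tall, on the same mat. Stays where it is.
- balance: Fixed low white and grey balance, 190 mm wide, 215 mm deep; origin on the table straight under the pan centre, x level from its front panel to its back, y to its left, z up (directions of all its parts are given so). The raised hood leans over the pan, its lower front edge over the centre, 125 mm up: a tool held upright over the pan strikes it, so come from the front, tool leaning back 25 to 45 degrees.
- pan_center (a point): Centre of the top face of the balance's round flat steel pan, diameter 90 mm, with a circle of 41 mm engraved round its centre; 55 mm above the table. The white deck round the pan lies 10 mm below the pan's top.
- hood_hinge (a point): Middle of the hood's hinge line, which runs along the balance's y axis: 75 mm behind and 10 mm above the pan centre.
- hood_grip (a point): Centre of the black bar grip on the front of the draft hood (clear box, grey frame, 144 mm deep, 160 wide, 84 high). Bar: 36 mm long, flat ends, diameter 16 mm, along the balance's y, on a central stem of diameter 12, its centre 33 mm off the hood's front. Open by a, it lies 181 cos(a) - 25 sin(a) mm in front of the hinge line and 181 sin(a) + 25 cos(a) mm above it.
- hood (a joint): Opening angle of the draft hood in rad: 0 is shut, 1.05 is the stop. It starts wide open, about 0.98 to 1.04. A stiff hinge holds it where it is above about 0.7; below about 0.5 it falls shut if let go (hood about 0.3 kg).
- key_top (a point): Centre of the top face of the long grey key on the balance's sloped front panel, on the right seen from the robot; 20 x 40 mm (long side along the balance's y), stands 8 mm proud of the panel, which slopes 16 degrees down towards the robot. About 97 mm in front of, 60 mm to the right of and 9 mm below the pan centre.
- key (a joint): Travel of the long key in m: 0 is up, 0.004 fully down, pressed square to the panel. A spring returns it; 0.8 N starts it, 4 N presses it home.
- sample_jar: White screw-capped sample jar, diameter 62 mm, 78 mm tall, standing behind the mat; origin at its foot. Stays where it is.
- vial: Brown vial with a white cap, diameter 28 mm, 68 mm tall, standing behind the mat; origin at its foot. Stays where it is.
There are look-alikes about, which are no part of the job. What is shaped like the part that bears weight_mid_center but pink is not meant.

How it is judged:
On the way, in this order (a step that is already met when the one before it is completed fails the run):
1. the middle-sized weight stands upright in the middle of the pan and is let go (horizontal distance between weight_mid_center and pan_center below 0.012 m and z of weight_mid_center in the frame of pan_center between 0.022 and 0.031 m and angle between weight_mid_center's own z axis and vertical below 0.1 rad and contact force between the fingers and weight_mid below 0.1 N), for 0.2 s.
2. the hood is fully shut over the weight (horizontal distance between weight_mid_center and pan_center below 0.012 m and z of weight_mid_center in the frame of pan_center between 0.022 and 0.031 m and angle between weight_mid_center's own z axis and vertical below 0.1 rad and value of joint hood below 0.04 rad), for 0.2 s.
3. the long key is pressed down with the hood shut (value of joint key above 0.003 m and value of joint hood below 0.04 rad), for 0.1 s.
At the end, for the whole second after the job is handed in: The middle-sized weight stands upright and at rest on the pan, its axis within 12 mm of the pan's centre, under the shut hood (open by less than 0.04 rad), and the key has come up again (less than 1 mm down) (all of step 2 and value of joint key below 0.001 m and linear speed of weight_mid below 0.02 m/s); the robot touches nothing.
It fails at once if the hood slams: in the last 0.3 rad it closes faster than 1.3 rad/s (value of joint hood below 0.3 rad and velocity of joint hood below -1.3 rad/s).
It fails at once if the weight is dropped: it moves faster than 0.4 m/s out of the fingers (linear speed of weight_mid above 0.4 m/s and contact force between the fingers and weight_mid below 0.1 N).
It fails at once if the key is pressed while the hood is open (value of joint key above 0.002 m and value of joint hood above 0.1 rad).
It fails at once if one of the other weights, the jar or the vial is moved by more than 20 mm (distance of any of weight_large_center, weight_small_center, sample_jar, vial from where it was at the start of the episode above 0.02 m).
It also fails if it takes over 72 s, if anything falls off the work surface, if the arm or the gripper's body presses on something with over 40 N, if the wrist force passes 120 N, or if a joint passes its speed limit or range.

## Working session

There is one attempt and no reset: what is moved stays moved. The work goes in short steps, Python scripts to look and compute and a tool call to move; the robot and the scene stay as the last step left them, time stands still between calls to the robot, and variables do not carry over. Pictures are saved under pics/ and viewed, at most 10 in all, crops included, and the job is handed in when it is done.

Besides the shell and the picture viewer there is one more tool, called after "Emit:" by a JSON object that holds its "api" and its "payload", one argument or row to a line. jog_arm: Moves the arm, as the interface text tells. Its arguments: {"type":"object","properties":{"targets":{"type":"array"}},"required":["targets"]}

```bash
mkdir -p pics; ls; cat > h.py <<'E'
from plant import *
import numpy as np, cv2
from scipy.spatial.transform import Rotation as R
def K(p):
    f=192/np.tan(np.radians(p["fovy"])/2); return np.array([[f,0,p["cx"]],[0,f,p["cy"]],[0,0,1.]])
def px2w(name,u,v,d,st=None):
    p=camera_params(name); n=cv2.undistortPoints(np.array([[[u,v]]],float),K(p),np.array(p["dist"],float))[0,0]
    c=np.array([n[0]*d,n[1]*d,d])
    if name=="wrist":
        q=st["tool_rot"]; T=np.array(p["hand_eye"]); t=T[:3,:3]@c+T[:3,3]
        return R.from_quat([q[1],q[2],q[3],q[0]]).apply(t)+st["tool_pos"]
    M=cv2.Rodrigues(np.array(p["rvec"],float))[0]; return M.T@(c-np.array(p["tvec"]).ravel())
def ray_z(name,u,v,z):
    a=px2w(name,u,v,0.1); b=px2w(name,u,v,1.); return a+(b-a)*(z-a[2])/(b[2]-a[2])
def w2px(name,X):
    p=camera_params(name); return cv2.projectPoints(np.array([X],float),np.array(p["rvec"],float),np.array(p["tvec"],float),K(p),np.array(p["dist"],float))[0][0,0]
E
python3 - <<'E'
from h import *
for n in("scene","top"):
    im,d=grab_frame(n); np.savez(f"{n}0.npz",im=im,d=d); cv2.imwrite(f"pics/{n}0.png",cv2.resize(im[:,:,::-1],None,fx=1.5,fy=1.5))
    p=camera_params(n); print(n,p)
print(state())
E
```

```text
pics
scene {'fovy': 48.8258687085835, 'cx': 252.63815202538376, 'cy': 186.47413031834725, 'dist': array([-0.00590076,  0.        ,  0.        ,  0.        ,  0.        ]), 'rvec': array([ 0.63959052, -2.44126551,  1.44063646]), 'tvec': array([0.47117567, 0.22866642, 0.81018874])}
top {'fovy': 54.742463237615866, 'cx': 258.2373241828396, 'cy': 188.3229654600526, 'dist': array([-0.12249998,  0.        ,  0.        ,  0.        ,  0.        ]), 'rvec': array([ 2.13479261, -2.12214313,  0.202394  ]), 'tvec': array([-0.06484886,  0.5783508 ,  0.88960621])}
{'time': 0.1, 'joint_pos': array([-1.36398010e+00,  5.33120329e-02,  1.61413116e+00,  3.01954500e-05,
        1.47600476e+00, -1.19024858e-01]), 'joint_vel': array([ 0.00243373, -0.00150577, -0.00373076,  0.00108593,  0.00099595,
        0.0013788 ]), 'joint_efforts': array([ 6.28771741e-04, -3.94904137e+01, -3.71362031e+01, -4.18770128e-05,
        3.90852729e-03,  2.51693655e-05]), 'tool_pos': array([ 0.19994543, -0.5915708 ,  0.23018807]), 'tool_rot': array([-9.27417741e-04,  9.86757588e-01,  1.62199268e-01, -2.56926989e-05]), 'contact_force': array([ 0.83242477, -0.91611923,  0.03526431]), 'ft_torque': array([-0.03804478, -0.03910055, -0.05935635]), 'grasp_force': 0.0, 'gripper_width': 1.0010571433661926}
```

View pics/scene0.png

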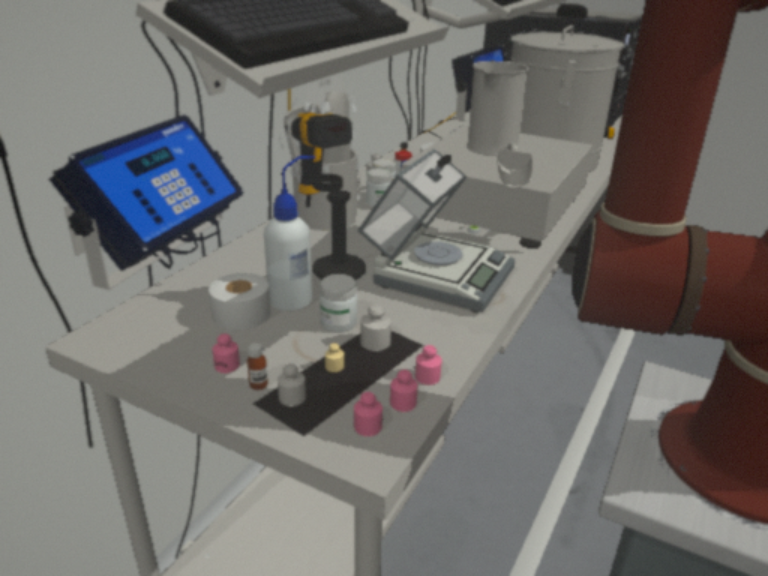

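View pics/top0.png

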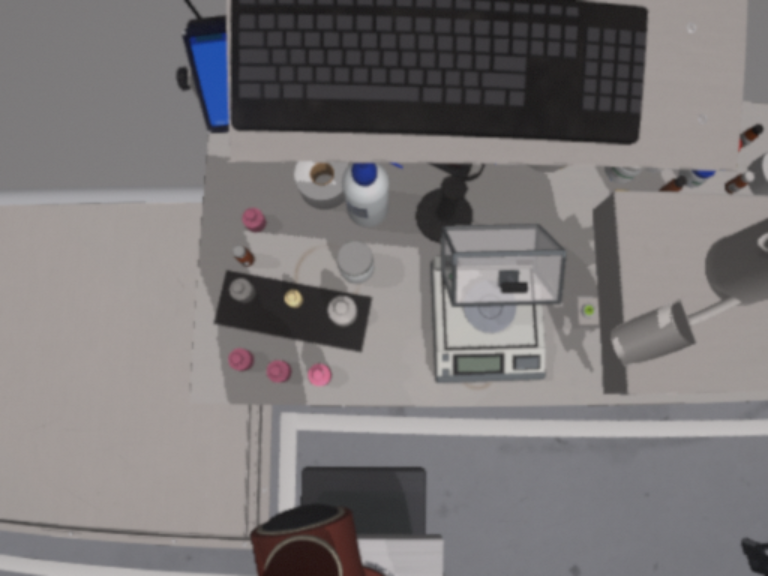

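```bash
python3 - <<'E'
from h import *
S={n:np.load(n+"0.npz") for n in("scene","top")}
im=S["top"]["im"]
a=cv2.resize(im[140:265,130:260,::-1],None,fx=4,fy=4,interpolation=cv2.INTER_CUBIC)
b=cv2.resize(S["scene"]["im"][190:300,130:310,::-1],None,fx=4,fy=4,interpolation=cv2.INTER_CUBIC)[:, :]
cv2.imwrite("pics/crop1.png",np.hstack([a,np.zeros((500,8,3),np.uint8),cv2.resize(b,(270,165))[:1].repeat(500,0)*0])[:, :528])
cv2.imwrite("pics/crop2.png",cv2.resize(im[140:260,270:390,::-1],None,fx=5,fy=5,interpolation=cv2.INTER_CUBIC))
d=S["top"]["d"]
def D(u,v): 
    w=d[v-1:v+2,u-1:u+2]; return np.median(w[w>0]) if (w>0).any() else 0
for nm,(u,v) in dict(steelL=(160,193),brass=(195,198),steelR=(228,206),jar=(237,173),vial=(163,170),pan=(326,206),deckL=(298,225),lcd=(318,243),key=(350,242),grip=(342,190)).items():
    print(nm,D(u,v),px2w("top",u,v,D(u,v)).round(4))
d2=S["scene"]["d"]
def D2(u,v): w=d2[v-1:v+2,u-1:u+2]; return np.median(w[w>0])
for nm,(u,v) in dict(steelL=(194,248),steelR=(250,207),pan=(292,169),grip=(293,110)).items():
    print(nm,px2w("scene",u,v,D2(u,v)).round(4))
E
```

```text
steelL 0.9360964 [0.5645 0.1887 0.0561]
brass 0.9481507 [0.5544 0.1007 0.0425]
steelR 0.9184159 [0.5308 0.0134 0.0689]
jar 0.92231417 [ 0.6122 -0.0082  0.0801]
vial 0.94820726 [0.6249 0.1844 0.055 ]
pan 0.93169963 [ 0.5337 -0.2326  0.0574]
deckL 0.9341577 [ 0.4866 -0.1624  0.0458]
lcd 0.9313008 [ 0.4416 -0.2132  0.0407]
key 0.92625797 [ 0.4437 -0.2937  0.0467]
grip 0.7525849 [ 0.5416 -0.2313  0.241 ]
steelL [0.5654 0.2    0.053 ]
steelR [0.5325 0.0242 0.0674]
pan [ 0.5378 -0.2271  0.0552]
grip [ 0.5425 -0.2165  0.2287]
```

View pics/crop1.png

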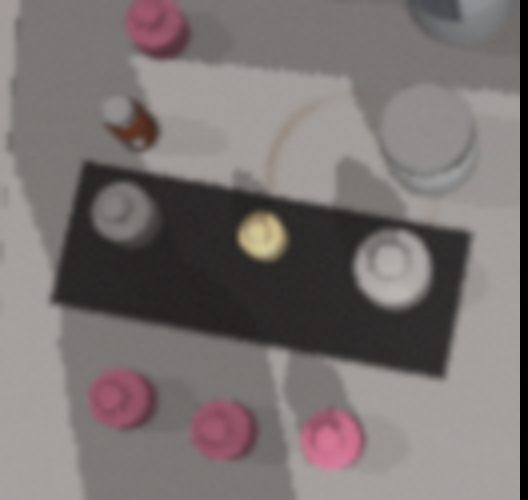

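View pics/crop2.png

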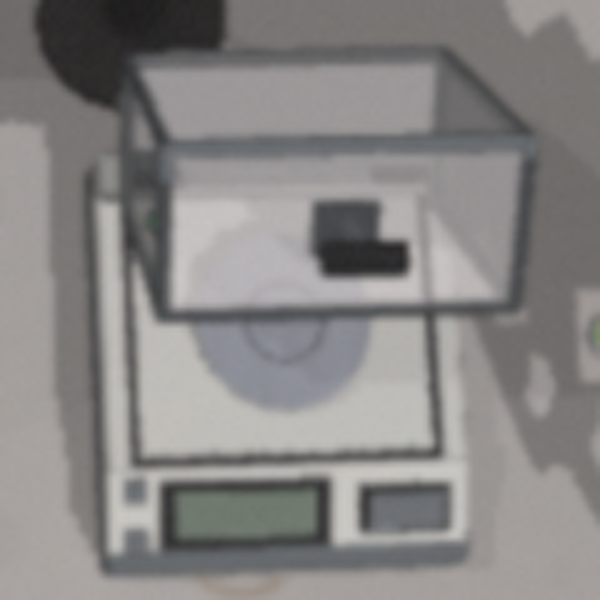

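Top view: steel left, top (160,193), is 54 mm tall on the mat, so it is the mid weight. Steel right (228,206) is 66 mm, the large one. Brass (195,198) is the small one, and the pink ones are decoys. The crop shows the knob at (159.8,192), the pan circle centre at (327,204.6), the key at (351.4,241.6) and the grip bar at (343,191.4).

```bash
cat >> h.py <<'E'
def cur():
    s=state(); q=s["tool_rot"]; return s,np.array(s["tool_pos"]),R.from_quat([q[1],q[2],q[3],q[0]])
def tiltR(deg,yaw=0):
    a=np.radians(deg); M=np.array([[np.cos(a),0,np.sin(a)],[0,-1,0],[np.sin(a),0,-np.cos(a)]])
    return R.from_euler("z",yaw)*R.from_matrix(M)
def go(tcp,Rt=None):
    s,p,Rc=cur(); Rt=Rt or Rc
    print("shift",(Rc.inv().apply(np.array(tcp)-p)/.025).round(2),"turn",np.degrees((Rc.inv()*Rt).as_rotvec()/8).round(2))
E
python3 - <<'E'
from h import *
print("mid",ray_z("top",159.8,192,.056).round(4)); print("pan",ray_z("top",327,204.6,.055).round(4)); print("key",ray_z("top",351.4,241.6,.046).round(4))
d=np.load("top0.npz")["d"]
print("grip",d[189:194,338:349].round(3),"\n")
a=ray_z("top",298,232,.045);b=ray_z("top",357.6,229.6,.045);c=ray_z("top",296.5,182,.045);print(a,b,c,"yaw",np.arctan2(-(b-a)[0],-(b-a)[1])*-1,np.arctan2((c-a)[1],(c-a)[0]))
print(camera_params("wrist"))
go([.4,.0,.33],tiltR(38))
E
```

```text
mid [0.567  0.1894 0.056 ]
pan [ 0.5376 -0.2357  0.055 ]
key [ 0.4447 -0.2975  0.046 ]
grip [[0.752 0.755 0.753 0.753 0.752 0.754 0.755 0.754 0.755 0.752 0.753]
 [0.751 0.752 0.753 0.754 0.75  0.757 0.754 0.753 0.753 0.753 0.754]
 [0.754 0.753 0.752 0.753 0.752 0.747 0.751 0.755 0.752 0.753 0.754]
 [0.751 0.752 0.751 0.753 0.753 0.753 0.751 0.754 0.752 0.754 0.753]
 [0.753 0.749 0.752 0.751 0.753 0.752 0.754 0.753 0.752 0.754 0.753]] 

[ 0.46898412 -0.162263    0.045     ] [ 0.47511889 -0.31486393  0.045     ] [ 0.5974983  -0.16004606  0.045     ] yaw 0.04017975256073162 0.01724877800625958
{'fovy': 66.44929476671322, 'cx': 253.36588436718034, 'cy': 190.77134001968733, 'dist': array([-0.07325047,  0.        ,  0.        ,  0.        ,  0.        ]), 'hand_eye': array([[-2.75486034e-04, -9.63749879e-01, -2.66807224e-01,
         6.71979970e-02],
       [ 9.99999386e-01, -5.51964269e-04,  9.61254457e-04,
         6.35507194e-04],
       [-1.07367692e-03, -2.66806795e-01,  9.63749439e-01,
        -1.42586952e-01],
       [ 0.00000000e+00,  0.00000000e+00,  0.00000000e+00,
         1.00000000e+00]])}
shift [ 15.16 -19.86  -3.95] turn [-0.79  4.71  2.24]
```

```bash
python3 - <<'E'
from h import *
go([.45,-.2,.33]); go([.52,.185,.30],tiltR(0)); go([.52,.185,.30],tiltR(42))
E
```

```text
shift [ 14.49 -11.64  -3.97] turn [0. 0. 0.]
shift [ 22.07 -25.34  -2.74] turn [-0.01  0.    2.33]
shift [ 22.07 -25.34  -2.74] turn [-0.87  5.2   2.22]
```

Emit:
{"api": "jog_arm", "payload": {
  "targets": [
    [[1.5,-1.2,-2],[0,0,0],100],
    [[3.5,-2.8,-4],[0,0,0.2],100],
    [[5.5,-4.4,-4],[0,0,0.4],100],
    [[7.3,-5.9,-4],[0,0,0.6],100],
    [[9.1,-7.4,-4],[0,0,0.8],100],
    [[10.9,-8.8,-4],[0,0,1.0],100],
    [[12.7,-10.2,-4],[0,0,1.2],100],
    [[14.5,-11.6,-4],[0,0,1.3],100]
  ]
}}

```text
time: 1.1
tool_pos: [0.4512, -0.1993, 0.331]
tool_rot: [0.0, 0.997, 0.072, -0.0]
contact_force: [0.5, -1.3, 0.2]
gripper_width: 1.0
grasp_force: 0.0
```

```bash
python3 - <<'E'
from h import *
print(cur()[1]); go([.52,.185,.30],tiltR(42))
E
```

```text
[ 0.45124778 -0.19932878  0.33095047]
shift [  4.92 -14.82   1.24] turn [-0.38  5.24  0.98]
```

Emit:
{"api": "jog_arm", "payload": {
  "targets": [
    [[0.6,-1.8,0],[0,0.4,0.1],100],
    [[1.2,-3.7,0],[0,1.0,0.2],100],
    [[1.8,-5.6,0.2],[-0.1,1.7,0.3],100],
    [[2.5,-7.5,0.4],[-0.2,2.4,0.5],100],
    [[3.1,-9.4,0.6],[-0.2,3.1,0.6],100],
    [[3.7,-11.2,0.8],[-0.3,3.9,0.7],100],
    [[4.3,-13.0,1.0],[-0.35,4.6,0.9],100],
    [[4.9,-14.8,1.2],[-0.4,5.2,1.0],100]
  ]
}}

```text
time: 2.1
tool_pos: [0.5182, 0.184, 0.301]
tool_rot: [0.001, 0.934, -0.001, 0.357]
contact_force: [1.2, -0.1, -0.3]
gripper_width: 0.998
grasp_force: 0.0
```

```bash
python3 - <<'E'
from h import *
s,p,Rc=cur(); im,d=grab_frame("wrist"); print(p,Rc.as_matrix().round(3),s["joint_pos"].round(2))
np.savez("w1.npz",im=im,d=d,p=p,q=s["tool_rot"])
cv2.imwrite("pics/w1.png",cv2.resize(im[:,:,::-1],None,fx=1.5,fy=1.5))
E
```

```text
[0.51816097 0.18395502 0.3010199 ] [[ 0.745 -0.003  0.668]
 [-0.001 -1.    -0.003]
 [ 0.668  0.002 -0.745]] [ 0.31 -0.6   2.14 -0.27  0.91  1.97]
```

View pics/w1.png

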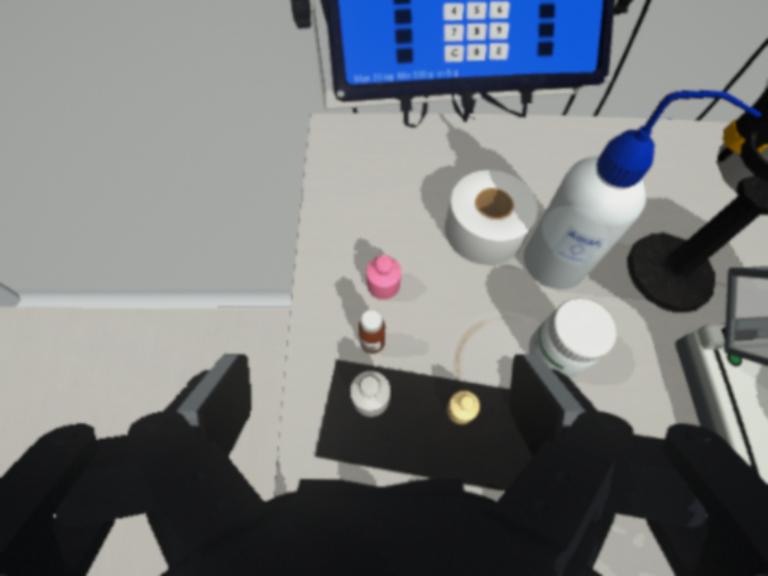

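```bash
python3 - <<'E'
from h import *
z=np.load("w1.npz"); st=dict(tool_pos=z["p"],tool_rot=z["q"])
def ray(u,v,h):
    a=px2w("wrist",u,v,.05,st);b=px2w("wrist",u,v,1,st);return a+(b-a)*(h-a[2])/(b[2]-a[2])
m=ray(246.7,254.7,.056); print("mid",m,"brass",ray(309,267,.042))
m=np.array([(m[0]+.567)/2,(m[1]+.1894)/2,.027]); print(m)
Rt=tiltR(42); t=m+.022*Rt.as_matrix()[:,2]; t[2]=.0115; print(t)
go(t+[0,0,.09],Rt); go(t,Rt)
E
```

```text
mid [0.57253935 0.19137191 0.056     ] brass [0.55820614 0.10470696 0.042     ]
[0.56976968 0.19038595 0.027     ]
[0.58449055 0.19038595 0.0115    ]
shift [-3.19 -0.03  7.67] turn [-0.03  0.04  0.02]
shift [-5.59 -0.02 10.36] turn [-0.03  0.04  0.02]
```

Emit:
{"api": "jog_arm", "payload": {
  "targets": [
    [[-0.8,0,1.9],[0,0,0],100],
    [[-1.6,0,3.8],[0,0,0],100],
    [[-2.4,0,5.7],[0,0,0],100],
    [[-3.2,0,7.6],[0,0,0],100],
    [[-3.8,0,8.3],[0,0,0],100],
    [[-4.4,0,9.0],[0,0,0],100],
    [[-5.0,0,9.7],[0,0,0],100],
    [[-5.3,0,10.0],[0,0,0],100]
  ]
}}

```text
time: 3.15
tool_pos: [0.5846, 0.181, 0.0239]
tool_rot: [0.002, 0.935, -0.001, 0.354]
contact_force: [-0.6, 0.2, 0.6]
gripper_width: 1.0
grasp_force: 0.0
```

```bash
python3 - <<'E'
from h import *
im,d=grab_frame("wrist"); s,p,Rc=cur(); print(p,s["contact_force"])
go([.5845,.1904,.0115],tiltR(42))
cv2.imwrite("pics/w2.png",im[:,:,::-1])
E
```

```text
[0.58381944 0.18075493 0.02274441] [-0.55207491 -0.54305793 -0.91260456]
shift [-0.28 -0.39  0.35] turn [0.04 0.08 0.  ]
```

View pics/w2.png

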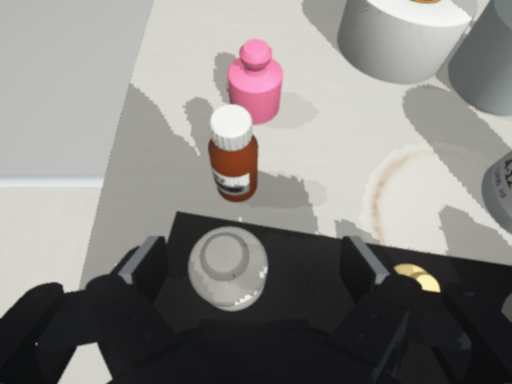

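Emit:
{"api": "jog_arm", "payload": {
  "targets": [
    [[0,-0.2,0],[0,0,0],100],
    [[0,-0.4,0],[0,0,0],100],
    [[-0.15,-0.4,0.2],[0,0,0],100],
    [[-0.28,-0.4,0.35],[0,0,0],100],
    [[-0.28,-0.4,0.35],[0,0,0],80],
    [[-0.28,-0.4,0.35],[0,0,0],60],
    [[-0.28,-0.4,0.35],[0,0,0],45],
    [[-0.28,-0.4,0.35],[0,0,0],20]
  ]
}}

```text
time: 4.2
tool_pos: [0.587, 0.1919, 0.0159]
tool_rot: [0.001, 0.934, -0.001, 0.356]
contact_force: [-0.0, 0.7, 1.1]
gripper_width: 0.416
grasp_force: 59.9
```

Emit:
{"api": "jog_arm", "payload": {
  "targets": [
    [[0,0,0],[0,0,0],20],
    [[0,0,0],[0,0,0],20],
    [[0,0,0],[0,0,0],20],
    [[0,0,0],[0,0,0],20]
  ]
}}

```text
time: 4.7
tool_pos: [0.5871, 0.1918, 0.0159]
tool_rot: [0.001, 0.934, -0.001, 0.356]
contact_force: [-1.4, 2.5, 4.4]
gripper_width: 0.424
grasp_force: 60.2
```

Emit:
{"api": "jog_arm", "payload": {
  "targets": [
    [[0.35,0,-0.37],[0,0,0],20],
    [[0.9,0,-1.0],[0,0,0],20],
    [[1.6,0,-1.8],[0,0,0],20],
    [[2.4,0,-2.7],[0,0,0],20],
    [[3.2,0,-3.6],[0,0,0],20],
    [[4.0,0,-4.5],[0,0,0],20],
    [[4.0,0,-4.5],[0,0,0],20]
  ]
}}

```text
time: 5.58
tool_pos: [0.5865, 0.1916, 0.1665]
tool_rot: [0.002, 0.934, -0.001, 0.356]
contact_force: [0.4, -0.0, -5.0]
gripper_width: 0.417
grasp_force: 61.0
```

```bash
python3 - <<'E'
from h import *
s,p,_=cur(); print(p,s["gripper_width"],s["grasp_force"],s["contact_force"],s["joint_pos"].round(2)); go([.5,-.0,.18],tiltR(42)); go([.47,-.235,.18],tiltR(42,.03))
E
```

```text
[0.58652946 0.19158149 0.16649252] 0.416667270099537 61.014294476481155 [ 0.35491728 -0.01175222 -4.96749984] [ 0.28 -0.27  2.15 -0.35  0.59  2.08]
shift [-2.21  7.68 -2.67] turn [ 0.03  0.04 -0.01]
shift [-3.1  17.08 -3.43] turn [ 0.17  0.04 -0.17]
```

Emit:
{"api": "jog_arm", "payload": {
  "targets": [
    [[-0.2,0.7,-0.3],[0,0,0],20],
    [[-0.7,2.2,-0.8],[0,0,0],20],
    [[-1.3,4.2,-1.4],[0,0,0],20],
    [[-1.8,6.2,-2.0],[0,0,0],20],
    [[-2.3,8.2,-2.6],[0,0,0],20],
    [[-2.7,10.2,-3.0],[0,0,0],20],
    [[-2.9,12.0,-3.2],[0.1,0,-0.1],20],
    [[-3.0,13.5,-3.3],[0.1,0,-0.1],20]
  ]
}}

```text
time: 6.58
tool_pos: [0.4721, -0.1466, 0.174]
tool_rot: [-0.003, 0.936, 0.007, 0.353]
contact_force: [0.5, 0.2, -4.2]
gripper_width: 0.417
grasp_force: 61.6
```

Emit:
{"api": "jog_arm", "payload": {
  "targets": [
    [[0,1.2,0],[0,0,0],20],
    [[0,2.4,0],[0,0,0],20],
    [[0,3.2,0],[0,0,0],20],
    [[0,3.6,0],[0,0,0],20],
    [[0,3.6,0],[0,0,0],20]
  ]
}}

```text
time: 7.2
tool_pos: [0.4753, -0.2348, 0.1761]
tool_rot: [-0.004, 0.935, 0.007, 0.354]
contact_force: [0.5, -0.1, -5.3]
gripper_width: 0.423
grasp_force: 61.6
```

```bash
python3 - <<'E'
from h import *
s,p,_=cur(); im,d=grab_frame("wrist");print(p,s["gripper_width"],s["joint_pos"].round(2)); go([.47,-.235,.18],tiltR(42,.03))
np.savez("w3.npz",im=im,d=d,p=p,q=s["tool_rot"])
cv2.imwrite("pics/w3.png",cv2.resize(im[:,:,::-1],None,fx=1.5,fy=1.5))
E
```

```text
[ 0.47531008 -0.23480471  0.17612644] 0.4228302409894097 [-0.89 -0.51  2.3   0.68  0.97  0.38]
shift [-0.08  0.02 -0.25] turn [ 0.06  0.06 -0.07]
```

View pics/w3.png

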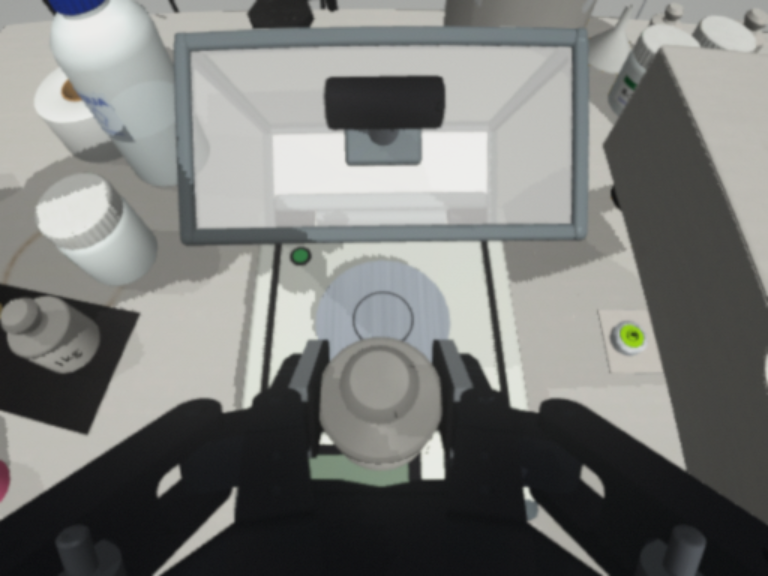

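```bash
python3 - <<'E'
from h import *
z=np.load("w3.npz"); st=dict(tool_pos=z["p"],tool_rot=z["q"]); d=z["d"]
def ray(u,v,h):
    a=px2w("wrist",u,v,.05,st);b=px2w("wrist",u,v,1,st);return a+(b-a)*(h-a[2])/(b[2]-a[2])
print("pan",ray(255.3,214,.055), px2w("wrist",255,225,np.median(d[212:217,250:260]),st))
print("pandepth z",px2w("wrist",255.3,214,np.median(d[212:217,250:260]),st))
k=np.median(d[242:248,250:258]); print("knob",px2w("wrist",254,244.5,k,st))
# normal of knob top & grip, bar ends
pts=np.array([px2w("wrist",u,v,d[v,u],st) for u in range(246,263) for v in range(239,250)]); c=pts.mean(0); print("normal",np.linalg.svd(pts-c)[2][2],c)
for u,v in((220,68),(257,68),(293,68)): print("grip",px2w("wrist",u,v,np.median(d[v-1:v+2,u-1:u+2]),st))
E
```

```text
pan [ 0.53877056 -0.23651246  0.055     ] [ 0.52872952 -0.23637023  0.05065217]
pandepth z [ 0.5385865  -0.23651237  0.05546697]
knob [ 0.46248496 -0.23614711  0.21620148]
normal [-0.96159572 -0.01756457 -0.27390722] [ 0.46237791 -0.23615391  0.21728744]
grip [ 0.53517591 -0.22009549  0.23733075]
grip [ 0.53520772 -0.23633529  0.23745437]
grip [ 0.53588064 -0.25216983  0.23717588]
```

```bash
python3 - <<'E'
from h import *
print(cur()[1])
for t in ([.475,-.2352,.09],[.5515,-.2352,.082],[.5515,-.2352,.0705]): go(t)
E
```

```text
[ 0.47551428 -0.23439194  0.17659679]
shift [-2.31  0.04  2.58] turn [0. 0. 0.]
shift [-0.23  0.09  4.85] turn [0. 0. 0.]
shift [-0.54  0.09  5.19] turn [0. 0. 0.]
```

Emit:
{"api": "jog_arm", "payload": {
  "targets": [
    [[-0.8,0,0.9],[0,0,0],20],
    [[-1.6,0,1.8],[0,0,0],20],
    [[-2.3,0,2.6],[0,0,0],20],
    [[-1.8,0,3.1],[0,0,0],20],
    [[-1.3,0,3.7],[0,0,0],20],
    [[-0.8,0.1,4.3],[0,0,0],20],
    [[-0.3,0.1,4.8],[0,0,0],20],
    [[-0.3,0.1,4.8],[0,0,0],20]
  ]
}}

```text
time: 8.25
tool_pos: [0.5511, -0.2353, 0.0838]
tool_rot: [-0.003, 0.935, 0.009, 0.356]
contact_force: [-0.4, -0.2, -5.1]
gripper_width: 0.419
grasp_force: 61.6
```

```bash
python3 - <<'E'
from h import *
im,d=grab_frame("wrist");s,p,_=cur(); print(p,s["contact_force"]); go([.5515,-.2352,.0695]);go([.5515,-.2352,.067])
cv2.imwrite("pics/w4.png",cv2.resize(im[:,:,::-1],None,fx=1.5,fy=1.5))
E
```

```text
[ 0.5504691  -0.23535153  0.08358499] [ 0.02127967 -1.55347668 -4.6608233 ]
shift [-0.34 -0.01  0.45] turn [0. 0. 0.]
shift [-0.41 -0.01  0.52] turn [0. 0. 0.]
```

View pics/w4.png

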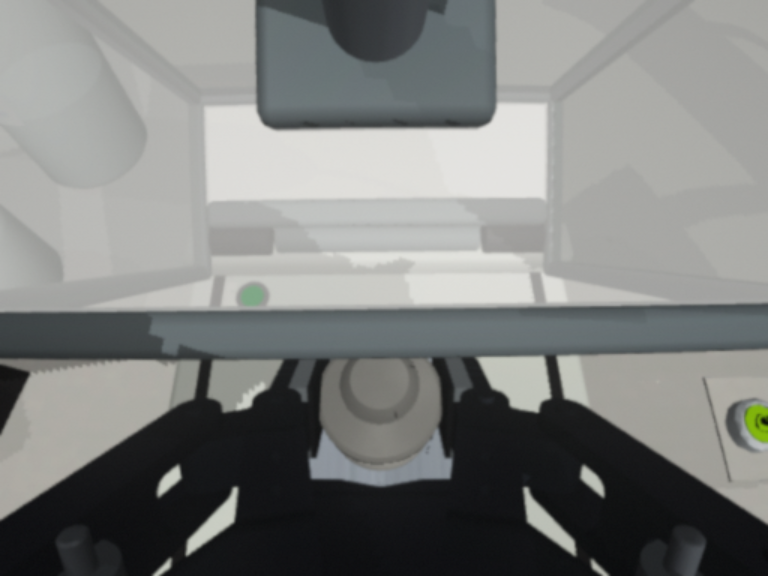

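Clear of the hood: its lower edge is at row ~330, with the weight below and in front of it at (380,410). Lowering gently.

Emit:
{"api": "jog_arm", "payload": {
  "targets": [
    [[-0.1,0,0.1],[0,0,0],20],
    [[-0.17,0,0.2],[0,0,0],20],
    [[-0.24,0,0.3],[0,0,0],20],
    [[-0.29,0,0.38],[0,0,0],20],
    [[-0.34,0,0.43],[0,0,0],20],
    [[-0.36,0,0.45],[0,0,0],20],
    [[-0.36,0,0.45],[0,0,0],20]
  ]
}}

```text
time: 9.18
tool_pos: [0.5512, -0.2366, 0.0695]
tool_rot: [-0.002, 0.935, 0.008, 0.356]
contact_force: [-0.0, 0.3, -4.5]
gripper_width: 0.414
grasp_force: 61.6
```

Emit:
{"api": "jog_arm", "payload": {
  "targets": [
    [[-0.02,0,0.02],[0,0,0],20],
    [[-0.04,0,0.04],[0,0,0],20],
    [[-0.04,0,0.04],[0,0,0],20]
  ]
}}

```text
time: 9.55
tool_pos: [0.5516, -0.2369, 0.0689]
tool_rot: [-0.002, 0.934, 0.008, 0.356]
contact_force: [-1.0, 1.3, -0.7]
gripper_width: 0.419
grasp_force: 62.0
```

Emit:
{"api": "jog_arm", "payload": {
  "targets": [
    [[-0.01,0,0.01],[0,0,0],35],
    [[-0.01,0,0.01],[0,0,0],45],
    [[-0.01,0,0.01],[0,0,0],55],
    [[-0.01,0,0.01],[0,0,0],65],
    [[-0.01,0,0.01],[0,0,0],70],
    [[-0.01,0,0.01],[0,0,0],70],
    [[-0.01,0,0.01],[0,0,0],70]
  ]
}}

```text
time: 10.42
tool_pos: [0.5511, -0.2366, 0.0677]
tool_rot: [-0.002, 0.935, 0.008, 0.356]
contact_force: [-0.1, 0.1, 0.4]
gripper_width: 0.698
grasp_force: 0.0
```

Emit:
{"api": "jog_arm", "payload": {
  "targets": [
    [[0,0,-0.3],[0,0,0],70],
    [[0,0,-0.8],[0,0,0],70],
    [[0,0,-1.5],[0,0,0],70],
    [[0,0,-2.3],[0,0,0],70],
    [[0,0,-3.3],[0,0,0],70],
    [[0,0,-4.3],[0,0,0],70],
    [[0,0,-5.2],[0,0,0],70],
    [[0,0,-5.2],[0,0,0],70]
  ]
}}

```text
time: 11.42
tool_pos: [0.4647, -0.239, 0.1669]
tool_rot: [-0.0, 0.934, 0.008, 0.357]
contact_force: [0.2, -0.1, -0.5]
gripper_width: 0.697
grasp_force: 0.0
```

```bash
python3 - <<'E'
from h import *
s,p,_=cur(); im,d=grab_frame("wrist");print(p,s["contact_force"],s["gripper_width"],s["joint_pos"].round(2))
np.savez("w5.npz",im=im,d=d,p=p,q=s["tool_rot"])
cv2.imwrite("pics/w5.png",cv2.resize(im[:,:,::-1],None,fx=1.5,fy=1.5))
E
```

```text
[ 0.46466021 -0.23903359  0.1669274 ] [ 0.19236075 -0.11471335 -0.46984006] 0.6965816994103793 [-0.92 -0.52  2.32  0.7   0.98  0.34]
```

View pics/w5.png

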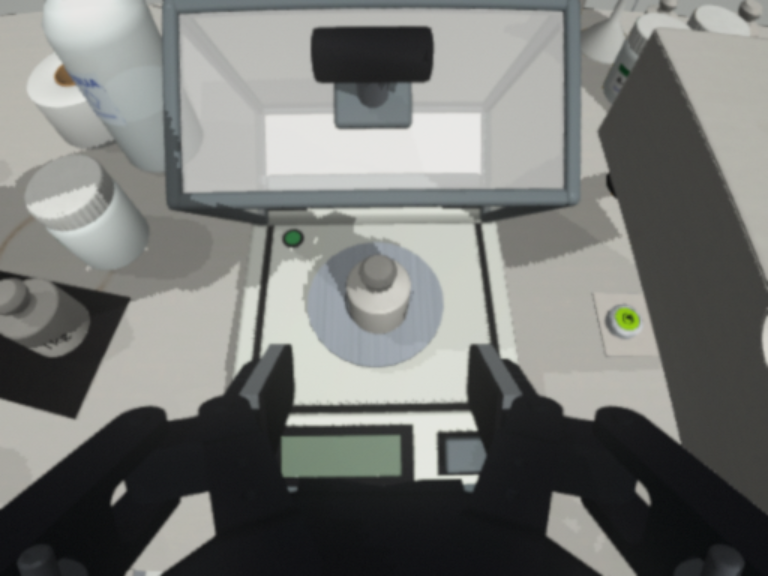

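The weight stands upright at (379,300), concentric with the pan disc. Next is the hood grip, bar at (372,54): I will pinch it by its flat ends and guide it down the arc.

```bash
cat >> h.py <<'E'
YAW=.03; PAN=np.array([.5387,-.2365,.055]); HX=R.from_euler("z",YAW).apply([1,0,0]); HIN=PAN+.075*HX+[0,0,.010]
def grip(a): return HIN-HX*(.181*np.cos(a)-.025*np.sin(a))+[0,0,.181*np.sin(a)+.025*np.cos(a)]
E
python3 - <<'E'
from h import *
z=np.load("w5.npz"); st=dict(tool_pos=z["p"],tool_rot=z["q"]); d=z["d"]
for u,v in((212,36),(248,36),(284,36)): print("grip",px2w("wrist",u,v,np.median(d[v-1:v+2,u-1:u+2]),st))
print(grip(1.025)); Rt=tiltR(42,YAW); zt=Rt.as_matrix()[:,2]
for b in(-.08,-.03,.017): go(grip(1.025)+b*zt,Rt)
E
```

```text
grip [ 0.53465935 -0.22050453  0.23671077]
grip [ 0.53515962 -0.23609023  0.23650078]
grip [ 0.53527848 -0.25169834  0.2367396 ]
[ 0.54110987 -0.23642768  0.23268074]
shift [ 4.05  0.01 -3.16] turn [ 0.08  0.03 -0.06]
shift [ 4.06 -0.01 -1.16] turn [ 0.08  0.03 -0.06]
shift [ 4.07 -0.03  0.72] turn [ 0.08  0.03 -0.06]
```

Emit:
{"api": "jog_arm", "payload": {
  "targets": [
    [[0.7,0,-1.0],[0,0,0],70],
    [[1.8,0,-2.2],[0,0,0],70],
    [[3.0,0,-3.2],[0.1,0,-0.1],70],
    [[4.05,0,-3.2],[0.1,0,-0.1],70],
    [[4.05,0,-2.2],[0.1,0,-0.1],70],
    [[4.05,0,-1.2],[0.1,0,-0.1],70],
    [[4.05,0,-1.2],[0.1,0,-0.1],70]
  ]
}}

```text
time: 12.35
tool_pos: [0.5202, -0.2354, 0.2507]
tool_rot: [-0.009, 0.935, 0.017, 0.354]
contact_force: [-0.6, 1.2, 0.6]
gripper_width: 0.702
grasp_force: 0.0
```

```bash
python3 - <<'E'
from h import *
s,p,_=cur(); im,d=grab_frame("wrist");print(p,s["contact_force"],s["joint_pos"].round(2))
Rt=tiltR(42,YAW); zt=Rt.as_matrix()[:,2]
go(grip(1.025)+.017*zt)
cv2.imwrite("pics/w6.png",cv2.resize(im[:,:,::-1],None,fx=1.5,fy=1.5))
E
```

```text
[ 0.52019014 -0.23538007  0.25067541] [-0.64372298  1.15831436  0.60967104] [-0.81 -0.46  2.14  0.62  1.03  0.52]
shift [0.11 0.06 1.82] turn [0. 0. 0.]
```

View pics/w6.png

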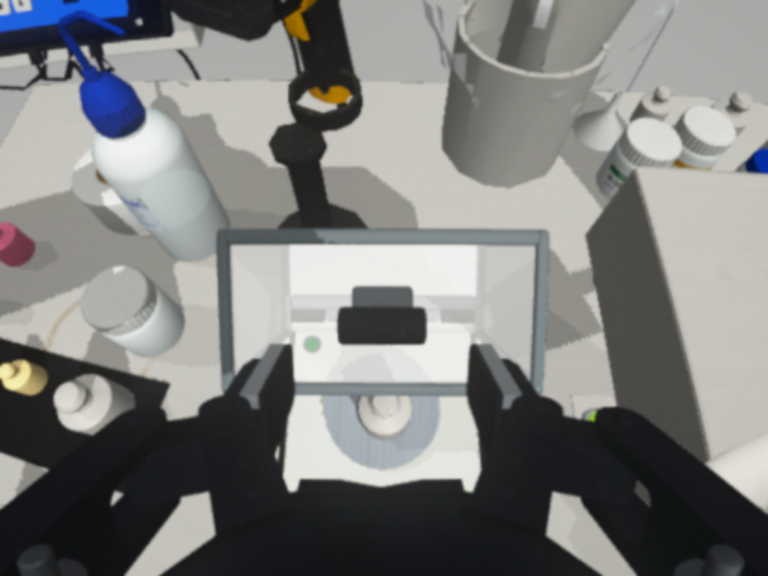

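The bar at (382,325) is centred between the fingers. Advancing and closing.

Emit:
{"api": "jog_arm", "payload": {
  "targets": [
    [[0.1,0.05,0.6],[0,0,0],70],
    [[0.1,0.05,1.2],[0,0,0],70],
    [[0.1,0.05,1.6],[0,0,0],70],
    [[0.1,0.05,1.8],[0,0,0],70],
    [[0.1,0.05,1.8],[0,0,0],55],
    [[0.1,0.05,1.8],[0,0,0],45],
    [[0.1,0.05,1.8],[0,0,0],25],
    [[0.1,0.05,1.8],[0,0,0],25]
  ]
}}

```text
time: 13.4
tool_pos: [0.5523, -0.2346, 0.2236]
tool_rot: [-0.009, 0.934, 0.018, 0.356]
contact_force: [-1.8, 9.2, 4.4]
gripper_width: 0.406
grasp_force: 61.2
```

```bash
python3 - <<'E'
from h import *
s,p,Rc=cur(); print(p,s["contact_force"],s["gripper_width"],s["grasp_force"])
# offset bar->TCP fixed in world (constant tilt); rows = grip(a)-grip(1.025)
def path(al,a0,dt=0):
    for a in al:
        dR=R.from_rotvec([0,np.radians(dt*(a0-a)),0])
        print(round(a,3),(Rc.inv().apply(grip(a)-grip(a0))/.025).round(2).tolist())
path(np.arange(.975,-.03,-.05),1.025)
E
```

```text
[ 0.5523052  -0.23461827  0.22356271] [-1.78462848  9.21923492  4.38896431] 0.4063337847251405 61.16376757621765
0.975 [-0.35, -0.0, -0.11]
0.925 [-0.7, -0.01, -0.19]
0.875 [-1.06, -0.01, -0.27]
0.825 [-1.42, -0.01, -0.32]
0.775 [-1.79, -0.01, -0.35]
0.725 [-2.15, -0.01, -0.37]
0.675 [-2.52, -0.02, -0.37]
0.625 [-2.88, -0.02, -0.35]
0.575 [-3.25, -0.02, -0.31]
0.525 [-3.61, -0.02, -0.25]
0.475 [-3.97, -0.02, -0.18]
0.425 [-4.32, -0.02, -0.09]
0.375 [-4.67, -0.02, 0.02]
0.325 [-5.01, -0.02, 0.15]
0.275 [-5.35, -0.02, 0.3]
0.225 [-5.67, -0.02, 0.46]
0.175 [-5.99, -0.02, 0.63]
0.125 [-6.3, -0.02, 0.83]
0.075 [-6.6, -0.02, 1.03]
0.025 [-6.89, -0.02, 1.26]
-0.025 [-7.17, -0.02, 1.49]
```

Emit:
{"api": "jog_arm", "payload": {
  "targets": [
    [[-0.2,0,-0.06],[0,0,0],25],
    [[-0.53,0,-0.15],[0,0,0],25],
    [[-0.88,0,-0.23],[0,0,0],25],
    [[-1.24,0,-0.3],[0,0,0],25],
    [[-1.6,0,-0.34],[0,0,0],25],
    [[-1.97,0,-0.36],[0,0,0],25],
    [[-2.15,0,-0.37],[0,0,0],25],
    [[-2.15,0,-0.37],[0,0,0],25]
  ]
}}

```text
time: 14.4
tool_pos: [0.5059, -0.2362, 0.1943]
tool_rot: [-0.01, 0.934, 0.018, 0.356]
contact_force: [-2.6, 9.5, 2.7]
gripper_width: 0.404
grasp_force: 61.0
```

```bash
cat > p.py <<'E'
from h import *
import sys
s,p,Rc=cur(); print(p,s["contact_force"].round(1),s["gripper_width"],s["grasp_force"],s["joint_pos"].round(2))
off=np.array([.5523,-.2346,.2236])-grip(1.025)
for a in map(float,sys.argv[1:]): print(a,(Rc.inv().apply(grip(a)+off-p)/.025).round(2).tolist())
E
python3 p.py .725 .65 .6 .55 .5 .45 .4 .35
```

```text
[ 0.50594504 -0.23617001  0.19427497] [-2.6  9.5  2.7] 0.40410883722129354 60.97348988056183 [-0.84 -0.44  2.22  0.68  0.96  0.41]
0.725 [0.01, -0.01, -0.01]
0.65 [-0.54, -0.01, -0.0]
0.6 [-0.9, -0.01, 0.03]
0.55 [-1.26, -0.01, 0.08]
0.5 [-1.62, -0.01, 0.14]
0.45 [-1.98, -0.01, 0.22]
0.4 [-2.33, -0.01, 0.33]
0.35 [-2.67, -0.01, 0.44]
```

Tracking the arc well.

Emit:
{"api": "jog_arm", "payload": {
  "targets": [
    [[-0.2,0,0],[0,0,0],25],
    [[-0.54,0,0],[0,0,0],25],
    [[-0.9,0,0.03],[0,0,0],25],
    [[-1.26,0,0.08],[0,0,0],25],
    [[-1.62,0,0.14],[0,0,0],25],
    [[-1.98,0,0.22],[0,0,0],25],
    [[-2.33,0,0.33],[0,0,0],25],
    [[-2.33,0,0.33],[0,0,0],25]
  ]
}}

```text
time: 15.4
tool_pos: [0.4671, -0.2374, 0.1481]
tool_rot: [-0.01, 0.935, 0.018, 0.355]
contact_force: [-8.2, 10.8, 5.8]
gripper_width: 0.4
grasp_force: 63.5
```

```bash
python3 p.py .4 .35 .3 .25 .2 .15 .1 .05 0
```

```text
[ 0.46705234 -0.23742672  0.14805766] [-8.2 10.8  5.8] 0.4001105776528121 63.543444871902466 [-0.92 -0.47  2.32  0.73  0.96  0.29]
0.4 [0.06, -0.01, -0.02]
0.35 [-0.28, -0.01, 0.1]
0.3 [-0.62, -0.01, 0.24]
0.25 [-0.95, -0.01, 0.39]
0.2 [-1.28, -0.01, 0.56]
0.15 [-1.59, -0.01, 0.75]
0.1 [-1.9, -0.01, 0.95]
0.05 [-2.19, -0.01, 1.16]
0.0 [-2.47, -0.01, 1.39]
```

Emit:
{"api": "jog_arm", "payload": {
  "targets": [
    [[-0.15,0,0.05],[0,0,0],25],
    [[-0.4,0,0.15],[0,0,0],25],
    [[-0.68,0,0.27],[0,0,0],25],
    [[-0.95,0,0.39],[0,0,0],25],
    [[-1.22,0,0.53],[0,0,0],25],
    [[-1.47,0,0.67],[0,0,0],25],
    [[-1.65,0,0.79],[0,0,0],25],
    [[-1.65,0,0.79],[0,0,0],25]
  ]
}}

```text
time: 16.4
tool_pos: [0.4488, -0.2379, 0.1047]
tool_rot: [-0.01, 0.935, 0.018, 0.354]
contact_force: [-10.9, 8.2, 3.6]
gripper_width: 0.403
grasp_force: 66.2
```

```bash
python3 p.py .15 .1 .05 0 -.02
```

```text
[ 0.44881095 -0.23793655  0.10474635] [-10.9   8.2   3.6] 0.4028360263295548 66.23074293136597 [-0.96 -0.44  2.38  0.78  0.92  0.18]
0.15 [0.1, -0.01, -0.06]
0.1 [-0.2, -0.01, 0.14]
0.05 [-0.49, -0.01, 0.35]
0.0 [-0.78, -0.01, 0.58]
-0.02 [-0.89, -0.01, 0.68]
```

Emit:
{"api": "jog_arm", "payload": {
  "targets": [
    [[-0.15,0,0.08],[0,0,0],25],
    [[-0.3,0,0.17],[0,0,0],25],
    [[-0.45,0,0.28],[0,0,0],25],
    [[-0.6,0,0.39],[0,0,0],25],
    [[-0.72,0,0.48],[0,0,0],25],
    [[-0.8,0,0.55],[0,0,0],25],
    [[-0.8,0,0.55],[0,0,0],25]
  ]
}}

```text
time: 17.27
tool_pos: [0.4434, -0.2381, 0.0814]
tool_rot: [-0.01, 0.935, 0.018, 0.355]
contact_force: [-5.3, 8.4, 2.1]
gripper_width: 0.407
grasp_force: 66.4
```

```bash
python3 p.py .05 0 -.02
```

```text
[ 0.44338546 -0.23814166  0.08141871] [-5.3  8.4  2.1] 0.40733218371081326 66.39766216278076 [-0.97 -0.4   2.4   0.81  0.89  0.11]
0.05 [0.29, -0.01, -0.2]
0.0 [0.0, -0.01, 0.03]
-0.02 [-0.11, -0.01, 0.13]
```

Near shut. Now pressing down gently to feel the stop.

Emit:
{"api": "jog_arm", "payload": {
  "targets": [
    [[-0.05,0,0.05],[0,0,0],25],
    [[-0.1,0,0.1],[0,0,0],25],
    [[-0.13,0,0.14],[0,0,0],25],
    [[-0.13,0,0.14],[0,0,0],25]
  ]
}}

```text
time: 17.77
tool_pos: [0.4426, -0.2381, 0.076]
tool_rot: [-0.01, 0.935, 0.018, 0.354]
contact_force: [-11.5, 7.3, 2.3]
gripper_width: 0.408
grasp_force: 67.2
```

Emit:
{"api": "jog_arm", "payload": {
  "targets": [
    [[-0.06,0,0.04],[0,0,0],25],
    [[-0.12,0,0.08],[0,0,0],25],
    [[-0.16,0,0.1],[0,0,0],25],
    [[-0.16,0,0.1],[0,0,0],25]
  ]
}}

```text
time: 18.27
tool_pos: [0.4422, -0.2382, 0.0726]
tool_rot: [-0.01, 0.935, 0.018, 0.355]
contact_force: [-6.4, 8.8, 3.1]
gripper_width: 0.408
grasp_force: 67.0
```

```bash
python3 - <<'E'
from h import *
s=state(); print(s["tool_pos"],s["contact_force"],s["ft_torque"],s["joint_pos"].round(3))
im,d=grab_frame("scene"); np.savez("s2.npz",im=im,d=d)
im,dt=grab_frame("top"); np.savez("t2.npz",im=im,d=dt)
# hood top rear/front edge depth in top: map heights over the hood
for u in(300,315,330,345):
    print(u,[px2w("top",u,v,dt[v,u]).round(3).tolist() for v in range(170,240,10)])
E
```

```text
[ 0.44219588 -0.23820607  0.07259345] [-6.39697989  8.84784287  3.06596174] [0.89580658 0.17954908 0.91633475] [-0.976 -0.381  2.403  0.827  0.879  0.087]
300 [[0.64, -0.175, 0.001], [0.585, -0.159, 0.131], [0.561, -0.159, 0.13], [0.537, -0.158, 0.131], [0.514, -0.158, 0.13], [0.491, -0.157, 0.134], [0.468, -0.157, 0.129]]
315 [[0.625, -0.206, 0.063], [0.585, -0.194, 0.131], [0.561, -0.193, 0.134], [0.538, -0.193, 0.13], [0.514, -0.193, 0.13], [0.491, -0.192, 0.129], [0.468, -0.192, 0.131]]
330 [[0.61, -0.231, 0.13], [0.585, -0.229, 0.133], [0.561, -0.229, 0.132], [0.538, -0.228, 0.133], [0.514, -0.228, 0.131], [0.491, -0.227, 0.132], [0.468, -0.226, 0.133]]
345 [[0.61, -0.267, 0.131], [0.585, -0.265, 0.133], [0.562, -0.265, 0.13], [0.538, -0.264, 0.13], [0.515, -0.263, 0.13], [0.491, -0.262, 0.132], [0.472, -0.275, 0.076]]
```

```bash
cat > slope.py <<'E'
from h import *
P=[]
for k in range(3):
    im,d=grab_frame("top")
    P+= [px2w("top",u,v,d[v,u]) for u in range(302,345,3) for v in range(180,228,3) if d[v,u]>0]
P=np.array(P); P=P[(P[:,2]>.115)&(P[:,2]<.15)]
A=np.c_[P[:,0]-.54,P[:,1]+.235,np.ones(len(P))]; c=np.linalg.lstsq(A,P[:,2],rcond=None)[0]; print("slope x,y,z0",c,len(P))
D=[]
im,d=grab_frame("top"); Q=np.array([px2w("top",u,v,d[v,u]) for u in list(range(288,296))+list(range(366,372)) for v in range(190,232,3)])
print("deck/table",np.median(Q[:,2]),Q[:3])
s=state(); print(s["tool_pos"],s["contact_force"],s["time"])
E
python3 slope.py
```

```text
slope x,y,z0 [-0.00067484  0.00221665  0.13093759] 717
deck/table 0.043267873342832455 [[ 0.57978024 -0.13951955  0.02627641]
 [ 0.57194904 -0.13951687  0.02547404]
 [ 0.56359247 -0.13923002  0.02792889]]
[ 0.4421898  -0.23817225  0.07257243] [-6.01263228  8.94966771  2.67833116] 18.575
```

The hood is level and shut: its top-face slope is under 0.01 rad. Releasing the grip and backing off.

Emit:
{"api": "jog_arm", "payload": {
  "targets": [
    [[0,0,0],[0,0,0],45],
    [[0,0,0],[0,0,0],55],
    [[0,0,0],[0,0,0],70],
    [[0,0,0],[0,0,0],70],
    [[0,0,-0.5],[0,0,0],70],
    [[0,0,-1.2],[0,0,0],70],
    [[0,0,-2.2],[0,0,0],70],
    [[0,0,-3.2],[0,0,0],70]
  ]
}}

```text
time: 19.58
tool_pos: [0.3894, -0.2431, 0.1343]
tool_rot: [-0.006, 0.934, 0.017, 0.356]
contact_force: [-0.1, -0.4, 0.6]
gripper_width: 0.7
grasp_force: 0.0
```

```bash
python3 slope.py; python3 - <<'E'
from h import *
Rt=tiltR(20,YAW); zt=Rt.as_matrix()[:,2]; k=np.array([.444,-.303,.046]); print(state()["joint_pos"].round(2))
go(k-.10*zt,Rt)
E
```

```text
slope x,y,z0 [ 0.00557957 -0.0011744   0.13100831] 716
deck/table 0.0435914970718938 [[ 0.57864486 -0.13896874  0.03254921]
 [ 0.57114373 -0.13910765  0.03013848]
 [ 0.56380478 -0.13934328  0.02663679]]
[ 0.38992611 -0.2435013   0.1338238 ] [ 0.1773921  -0.31368103 -0.27889941] 19.775
[-1.12 -0.65  2.45  0.74  1.12  0.15]
shift [0.69 2.45 0.29] turn [-0.01 -2.71  0.04]
```

Emit:
{"api": "jog_arm", "payload": {
  "targets": [
    [[0.1,0.5,0],[0,-0.4,0],40],
    [[0.2,0.9,0],[0,-0.9,0],0],
    [[0.3,1.3,0.1],[0,-1.4,0],0],
    [[0.4,1.7,0.2],[0,-1.9,0],0],
    [[0.6,2.1,0.2],[0,-2.4,0],0],
    [[0.7,2.45,0.3],[0,-2.7,0],0],
    [[0.7,2.45,0.3],[0,-2.7,0],0],
    [[0.7,2.45,0.3],[0,-2.7,0],0]
  ]
}}

```text
time: 20.78
tool_pos: [0.4099, -0.3025, 0.1382]
tool_rot: [-0.004, 0.985, 0.018, 0.174]
contact_force: [0.1, -0.0, 0.4]
gripper_width: 0.001
grasp_force: 0.0
```

```bash
python3 - <<'E'
from h import *
Rt=tiltR(20,YAW); zt=Rt.as_matrix()[:,2]; k=np.array([.444,-.303,.046]); s,p,_=cur(); print(p,s["contact_force"],s["gripper_width"],s["joint_pos"].round(2))
im,d=grab_frame("wrist"); st=s
# key by depth: fit region around where the key should be
for b in(-.03,-.008,0,.006): go(k+b*zt,Rt)
im,d=grab_frame("top"); g=im.mean(2)
print(im[236:248,336:364].mean(2).astype(int))
E
```

```text
[ 0.40990068 -0.30254424  0.13816535] [ 0.12457208 -0.01381676  0.43330394] 0.0013024997885985328 [-0.94 -0.32  2.14  0.32  1.15  0.48]
shift [0.02 0.07 2.74] turn [-0.03 -0.01  0.04]
shift [0.02 0.07 3.62] turn [-0.03 -0.01  0.04]
shift [0.02 0.07 3.94] turn [-0.03 -0.01  0.04]
shift [0.02 0.07 4.18] turn [-0.03 -0.01  0.04]
[[150 187 197 194 188 171 151 147 148 146 144 142 139 138 138 138 133 128
  135 138 135 131 133 143 171 196 194 176]
 [148 190 201 196 186 154 108  92  96  94  93  91  88  86  86  86  85  83
   86  87  85  85  87 110 160 193 195 177]
 [147 190 202 200 187 149  90  64  74  81  84  85  86  85  87  88  89  90
   91  92  94  93  94 110 157 193 195 176]
 [148 191 202 201 185 146  85  65  88 101 104 103 105 105 105 107 107 107
  108 110 109 110 105 113 157 194 194 176]
 [150 190 202 203 185 139  81  67  97 111 115 114 114 115 114 115 114 114
  115 116 115 114 106 112 158 194 195 175]
 [143 182 193 196 184 141  81  68  98 113 116 115 116 117 116 116 116 116
  116 115 115 115 105 112 156 193 195 175]
 [111 139 153 172 180 145  83  68  98 113 117 115 117 116 116 116 116 116
  117 116 116 114 106 113 159 194 196 176]
 [ 71  82  99 142 175 147  86  69  96 112 115 116 117 116 117 117 117 117
  116 117 116 114 107 113 160 195 194 175]
 [ 50  52  64 118 171 149  88  73  98 111 116 117 116 115 114 113 115 113
  114 114 113 109 102 113 162 196 194 173]
 [ 50  51  55 109 170 153  99  85 108 116 121 122 121 117 107 110 114 116
  117 116 115 113 109 128 170 196 191 170]
 [ 54  51  57 105 171 170 136 125 130 133 136 136 136 133 130 135 147 152
  153 154 155 153 155 172 192 198 182 156]
 [ 51  53  57 105 168 180 168 163 164 165 165 165 166 163 163 165 172 177
  180 180 179 177 179 183 189 186 171 148]]
```

Emit:
{"api": "jog_arm", "payload": {
  "targets": [
    [[0,0.05,0.8],[0,0,0],0],
    [[0,0.05,1.6],[0,0,0],0],
    [[0,0.05,2.4],[0,0,0],0],
    [[0,0.05,3.0],[0,0,0],0],
    [[0,0.05,3.4],[0,0,0],0],
    [[0,0.05,3.6],[0,0,0],0],
    [[0,0.05,3.6],[0,0,0],0]
  ]
}}

```text
time: 21.75
tool_pos: [0.4411, -0.3036, 0.055]
tool_rot: [-0.003, 0.985, 0.018, 0.174]
contact_force: [-0.6, -0.3, -0.7]
gripper_width: -0.0
grasp_force: 0.0
```

```bash
python3 - <<'E'
from h import *
Rt=tiltR(20,YAW); zt=Rt.as_matrix()[:,2]; k=np.array([.444,-.303,.046]); s,p,_=cur(); print(p,s["contact_force"],s["joint_pos"].round(2))
for b in(0,.004,.006): go(k+b*zt,Rt)
E
```

```text
[ 0.44105616 -0.30363469  0.05502804] [-0.6379453  -0.2695272  -0.72834351] [-0.89 -0.13  2.14  0.34  0.95  0.47]
shift [-0.01 -0.02  0.38] turn [-0.02 -0.01  0.05]
shift [-0.01 -0.02  0.54] turn [-0.02 -0.01  0.05]
shift [-0.01 -0.02  0.62] turn [-0.02 -0.01  0.05]
```

Emit:
{"api": "jog_arm", "payload": {
  "targets": [
    [[0,0,0.2],[0,0,0],0],
    [[0,0,0.36],[0,0,0],0],
    [[0,0,0.45],[0,0,0],0],
    [[0,0,0.5],[0,0,0],0],
    [[0,0,0.5],[0,0,0],0]
  ]
}}

```text
time: 22.38
tool_pos: [0.4453, -0.3036, 0.0434]
tool_rot: [-0.003, 0.985, 0.018, 0.174]
contact_force: [-2.8, -0.8, 2.8]
gripper_width: -0.003
grasp_force: 1.4
```

Emit:
{"api": "jog_arm", "payload": {
  "targets": [
    [[0,0,0.06],[0,0,0],0],
    [[0,0,0.12],[0,0,0],0],
    [[0,0,0.12],[0,0,0],0],
    [[0,0,0.12],[0,0,0],0]
  ]
}}

```text
time: 22.88
tool_pos: [0.446, -0.3037, 0.0416]
tool_rot: [-0.003, 0.985, 0.019, 0.174]
contact_force: [-10.9, 3.7, 14.6]
gripper_width: 0.001
grasp_force: 8.0
```

Force jumped to 18 N after about 4 mm of travel, so the key is home. Releasing it.

Emit:
{"api": "jog_arm", "payload": {
  "targets": [
    [[0,0,0],[0,0,0],0],
    [[0,0,-0.2],[0,0,0],0],
    [[0,0,-0.6],[0,0,0],0],
    [[0,0,-1.2],[0,0,0],0],
    [[0,0,-2.0],[0,0,0],0],
    [[0,0,-3.0],[0,0,0],0],
    [[0,0,-4.0],[0,0,0],0],
    [[0,0,-4.0],[0,0,0],0]
  ]
}}

```text
time: 23.88
tool_pos: [0.4127, -0.3062, 0.1375]
tool_rot: [-0.001, 0.984, 0.018, 0.176]
contact_force: [0.1, 0.5, -0.0]
gripper_width: -0.003
grasp_force: 0.0
```

```bash
python3 slope.py; python3 - <<'E'
from h import *
a=np.load("t2.npz")["d"]
D=np.mean([grab_frame("top")[1] for _ in range(4)],0)
A=np.load("top0.npz")["d"]
print("key depth before/after",A[239:245,346:357].mean(),D[239:245,346:357].mean(),"lcd",A[239:246,308:328].mean(),D[239:246,308:328].mean())
im,d=grab_frame("top"); o=np.load("top0.npz")["im"].astype(int)
for n,(u,v) in dict(large=(228,206),brass=(195,198),jar=(237,173),vial=(163,170)).items(): print(n,abs(im[v-12:v+12,u-12:u+12].astype(int)-o[v-12:v+12,u-12:u+12]).mean())
E
```

```text
slope x,y,z0 [0.00195812 0.00096811 0.13088432] 720
deck/table 0.04289295054312548 [[ 0.57941914 -0.13934436  0.02827146]
 [ 0.57122257 -0.13914771  0.02968183]
 [ 0.56371285 -0.13929424  0.02719626]]
[ 0.41168745 -0.30400376  0.13315416] [-0.3042665  -0.28938842 -0.57824449] 24.075
key depth before/after 0.926046 0.9260929 lcd 0.93100893 0.92338705
large 4.297453703703703
brass 2.6996527777777777
jar 6.012731481481482
vial 14.208333333333334
```

```bash
python3 - <<'E'
from h import *
o=np.load("top0.npz")["im"]; im,d=grab_frame("top")
for n,(u,v) in dict(large=(228,206),brass=(195,198),jar=(237,173),vial=(163,170)).items():
    t=o[v-9:v+9,u-9:u+9]; r=cv2.matchTemplate(im[v-25:v+25,u-25:u+25],t,cv2.TM_CCOEFF_NORMED); _,m,_,l=cv2.minMaxLoc(r); print(n,m,(l[0]-16,l[1]-16))
E
```

```text
large 0.9984642863273621 (0, 0)
brass 0.9996750950813293 (0, 0)
jar 0.946578323841095 (0, 0)
vial 0.8675255179405212 (0, 0)
```

Nothing else has moved, the hood is shut, the key is up and the arm is clear. Handing in.

```bash
python3 -c "
from plant import *
print(job_done())"
```

```text
the job is handed in; nothing more can be done
None
```

I handed the job in at about 24 s. The mid weight is centred on the pan, the hood was lowered shut under control, and the key was pressed home and came back up. The other two weights, the jar and the vial stand where they were. The hand-in gave no verdict, and I did not look at the weight again through the shut hood.

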